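# Load the calibration weights onto the load-cell stand

## Robot

A 7-joint arm with a two-finger parallel gripper is mounted at the origin on a cart in front of the work surface, level with it; the furniture and walls round the work are solid. World frame = base frame: x ahead of the robot, y to its left, z up, the work surface at z = 0. Lengths are in m, angles in rad, forces in N, time in s.
With the tool pointing down it reaches from about 0.425 to 1.025 m from the base axis. Payload 3.6 kg.
Tool frame: the origin (TCP) lies on the mounting face of the last link; the fingertips stand 173 mm ahead of it and the grasp point (between the pads) lies 155 mm ahead of it; z points along the fingers, y is the line along which they close (so a half turn about z gives the same grasp; the last joint's range is limited). The gripper opens to 85 mm and grips with 20 to 120 N. Pads are 22 mm wide; open, the fingers measure 114 mm over their backs; the gripper's body (76 mm by 85 mm) begins 54 mm behind the grasp point. The pads swing forward as they close: fully open they stand 13 mm farther back than shut.
Start: joints at [1.242, 0.591, 0.048, 1.609, -0.033, 0.943, -0.034], TCP at [0.169, -0.705, 0.405] pointing down, gripper open.
Joint ranges: [-2.69, 2.69], [-0.47, 2.24], [-1.27, 1.36], [0.19, 2.51], [-1.53, 4.68], [0.08, 2.07], [-3.09, 3.09]. Speed limits (rad/s): [2.57, 2.57, 3.14, 3.14, 3.14, 3.14, 3.14].

## Interface

Orientations are given as a 3x3 rotation matrix whose columns are the frame's x, y, z axes.
In Python, from station import arm, camera gives the robot as it stands.
- The arm moves only by the tool send_rows, never from a script. Its argument "steps" is a list of rows, each a list of 3 entries, a list of its own where there are three numbers: the shift along the tool's x, y, z scaled (see below), then the turn, a rotation vector about the tool's x, y, z scaled (see below), then the opening, from 0 (shut) to 1 (fully open). In form: [[[x, y, z], [ax, ay, az], hand], ...]. A call has 1 to 20 rows; each row shifts and turns the commanded pose from where the row before left it, along the tool's axes as they then stand; what a row does not reach is not made up. The controller multiplies each number of a shift by 0.04 m and each number of a turn by 5 degrees. A row lasts 1/12 s, in which the tool goes at most 41.7 mm and 7.16 degrees, less where a joint would pass 70% of its speed; a pose out of reach is approached as far as the arm can. A call with a number of a shift or a turn outside -1 to 1 is refused whole. A call with a gripper value outside its range is refused whole. The fingers move at their own pace and stop on an object; "newtons" is the grip in N (left out, the last holds). Time passes only in rows, so rows that do not move let the fingers close. It gives the time, the measured TCP pose, the force, the opening and the grip force at its end, in the units of the state.
- arm.get_state(): the state, without advancing time (a new reading comes with each control period).
- camera(name): name is "side" or "top"; returns a dict with "image" (480x640x3 uint8, red, green, blue), "intrinsics" (3x3 intrinsics, pixels), "dist" ([k1, k2, p1, p2, k3] as OpenCV has them; the pictures are not rectified), "camera_from_world" (4x4, takes a point from world to camera coordinates). Camera axes: x right, y down, z forward; pixel columns grow to the right and rows downward; lengths in m; the calibration is good to about 2 mm. A picture is of the moment at which its call begins. There is no depth.
- arm.hand_in(): hands the job in; it is judged then, once.
The state is a dict: "time": time; "q": joint angles; "dq": joint speeds; "joint_torque": joint torques, N m; "tcp_pos": TCP position; "tool_rot": TCP orientation; "ft_force": force on the tool from outside, world axes, zero at the start; "torque": the same for the moment, N m; "opening": finger opening in m; "gripper_force": force on a finger pad.
Only numpy, scipy, OpenCV 4.12 (cv2) and the standard library are available. Lean on these libraries where they do the work, as an engineer would, in place of code of your own. Each camera call takes 0.05 s, during which the arm holds its last target. There are 200 camera calls.

## Task

Load the weighing stand for calibration: thread the big steel ring weight over the upright post and down flat onto the pan, then thread the smaller brass ring weight over the same post so that it lies flat on the steel one. Leave the black rubber ring where it is, and let go of both weights.

Things in the scene. Friction and masses are not known exactly. Their poses are not given: they have to be found in the camera images.
- pan (a point): Centre of the top of a round aluminium pan (90 mm across), on the axis of its upright post, 40 mm above the bench; z up. The steel post is 14 mm thick and ends 60 mm above this point, its last 10 mm tapering to 6 mm. Both sit on a fixed blue box 110 x 100 x 30 mm. Right of it, beyond y = -0.48 m, stands a 250 mm high steel instrument: pass above it on the way in.
- steel_ring: Bright grey steel ring weight, the biggest ring: 60 mm outside diameter, 30 mm hole, 24 mm high, about 0.4 kg. Origin at the centre of its underside, z up its own axis; it lies flat on the bench (underside at z = 0). The hole goes right through, so it is gripped across its outside, from above, in any direction.
- brass_ring: Yellow brass ring weight, the smallest ring: 46 mm outside diameter, 30 mm hole, 20 mm high, about 0.16 kg. Origin at the centre of its underside, z up its own axis; it lies flat on the bench (underside at z = 0). The hole goes right through, so it is gripped across its outside, from above, in any direction.
- black_ring: Black rubber ring, not a weight: 52 mm outside diameter, 30 mm hole, 22 mm high, lying flat on the bench near the weights; it stays where it is. Origin at the centre of its underside. Behind the rings, beyond x = 0.68 m, is a monitor, its lower edge 115 mm above the bench.
There are look-alikes about, which are no part of the job. What is shaped like the steel_ring but blue is not meant. Several things have the shape of the brass_ring; the one meant has the colours described above.

How it is judged:
On the way:
1. the steel ring is threaded on the post and lies flat on the pan (horizontal distance between steel_ring and pan below 0.012 m and z of steel_ring in the frame of pan between -0.004 and 0.005 m and angle between steel_ring's own z axis and vertical below 0.1 rad), for 0.2 s.
At the end, for the whole second after the job is handed in: The steel ring is round the post with its underside within 5 mm of the pan; the brass ring is round the post with its underside within 5 mm of the steel ring's top; both are centred on the post within 12 mm, tilted less than 0.1 rad and at rest; the black ring is within 20 mm of where it lay (all of step 1 and horizontal distance between brass_ring and pan below 0.012 m and z of brass_ring in the frame of pan between 0.02 and 0.029 m and angle between brass_ring's own z axis and vertical below 0.1 rad and linear speed of each of steel_ring, brass_ring below 0.03 m/s and distance of black_ring from where it was at the start of the episode below 0.02 m); the robot touches nothing.
It fails at once if the black ring is moved by 20 mm or more (distance of black_ring from where it was at the start of the episode above 0.02 m).
It also fails if it takes over 64 s, if anything falls off the work surface, if the arm or the gripper's body presses on something with over 40 N, if the wrist force passes 120 N, or if a joint passes its speed limit or range.

## Working session

There is one attempt and no reset: what is moved stays moved. The work goes in short steps, Python scripts to look and compute and a tool call to move; the robot and the scene stay as the last step left them, time stands still between calls to the robot, and variables do not carry over. Pictures are saved under pics/ and viewed, at most 10 in all, crops included, and the job is handed in when it is done.

Besides the shell and the picture viewer there is one more tool, called after "Request:" by a JSON object that holds its "fn" and its "kwargs", one argument or row to a line. send_rows: Moves the arm, as the interface text tells. Its arguments: {"type":"object","properties":{"steps":{"type":"array"},"newtons":{"type":"number"}},"required":["steps"]}

```bash
mkdir -p pics; ls
python3 - <<'E'
from station import arm,camera
import cv2,numpy as np
for n in("side","top"):
    c=camera(n);cv2.imwrite(f"pics/{n}0.png",c["image"][:,:,::-1])
    print(n,c["intrinsics"].tolist(),c["dist"]);print(np.round(c["camera_from_world"],4).tolist())
s=arm.get_state();print({k:np.round(v,4).tolist() for k,v in s.items()})
E
```

```text
pics
side [[555.0731303361174, 0.0, 321.1574724254014], [0.0, 555.0731303361174, 243.15056816612446], [0.0, 0.0, 1.0]] [0.02386816 0.         0.         0.         0.        ]
[[-0.1831, -0.983, -0.0123, 0.013], [-0.83, 0.1613, -0.5339, 0.5399], [0.5268, -0.0876, -0.8455, 0.8118], [0.0, 0.0, 0.0, 1.0]]
top [[441.5584844999746, 0.0, 319.86003538585715], [0.0, 441.5584844999746, 241.41145449412508], [0.0, 0.0, 1.0]] [0.03737741 0.         0.         0.         0.        ]
[[-0.0209, -0.9997, -0.0119, -0.0732], [-0.9937, 0.0221, -0.1101, 0.5883], [0.1103, 0.0095, -0.9939, 0.8319], [0.0, 0.0, 0.0, 1.0]]
{'time': 0.1, 'q': [1.2415, 0.5921, 0.0483, 1.6098, -0.0333, 0.9427, -0.0337], 'dq': [0.0017, -0.0017, -0.0014, -0.0021, -0.0006, 0.0015, 0.0018], 'joint_torque': [0.0043, -54.9992, 1.5531, -19.8823, 0.0097, 0.0039, 0.0], 'tcp_pos': [0.1693, -0.7045, 0.4036], 'tool_rot': [[0.9723, 0.2337, -0.0006], [0.2337, -0.9723, 0.002], [-0.0001, -0.0021, -1.0]], 'ft_force': [0.4139, -0.0965, -0.2649], 'torque': [0.0346, -0.0291, 0.0194], 'gripper_force': 0.0, 'opening': 0.0854}
```

View pics/side0.png

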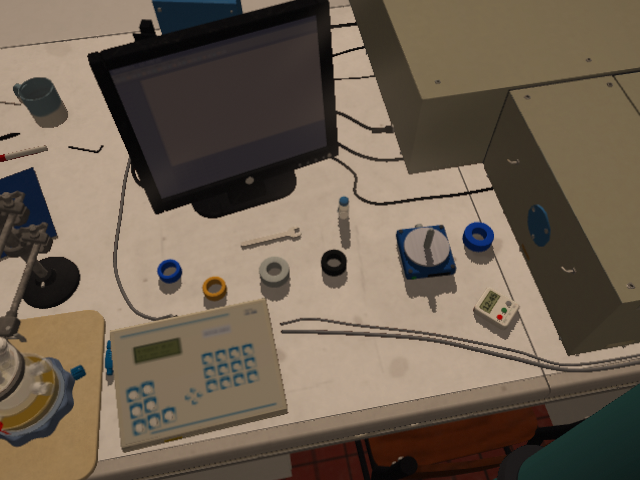

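View pics/top0.png

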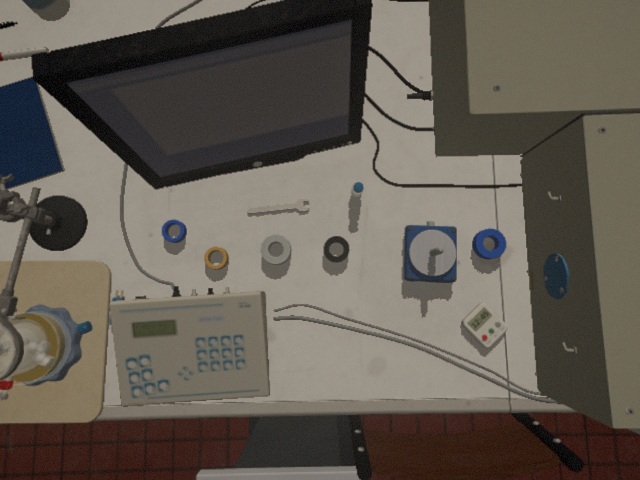

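The side view shows brass at (214,288), steel at (274,271), black at (334,263) and the pan at (427,248). In the top view they are at (216,258), (276,250), (336,249) and (432,253). The blue look-alikes stand at the outer ends of the row.

```bash
cat > h.py <<'E'
from station import arm,camera
import cv2,numpy as np
def ray(c,uv,z):
    p=cv2.undistortPoints(np.array(uv,float).reshape(-1,1,2),c["intrinsics"],np.array(c["dist"]))[:,0]
    T=np.array(c["camera_from_world"]);R,t=T[:3,:3],T[:3,3];o=-R.T@t
    d=np.c_[p,np.ones(len(p))]@R
    return o+d*((z-o[2])/d[:,2])[:,None]
def proj(c,P):
    T=np.array(c["camera_from_world"])
    return cv2.projectPoints(np.array(P,float).reshape(-1,1,3),cv2.Rodrigues(T[:3,:3])[0],T[:3,3],c["intrinsics"],np.array(c["dist"]))[0][:,0]
def blob(c,uv,r,f):
    hsv=cv2.cvtColor(c["image"],cv2.COLOR_RGB2HSV).astype(int);m=f(hsv).astype(np.uint8)
    k=np.zeros_like(m);cv2.circle(k,tuple(uv),r,1,-1);m=cv2.morphologyEx(m*k,cv2.MORPH_OPEN,np.ones((2,2),np.uint8))
    n,l,s,_=cv2.connectedComponentsWithStats(m);i=1+np.argmax(s[1:,4])
    h=cv2.convexHull(cv2.findNonZero((l==i).astype(np.uint8)))
    M=cv2.moments(h);return (M["m10"]/M["m00"],M["m01"]/M["m00"]),cv2.boundingRect(h),h
brass=lambda h:(h[...,0]>10)&(h[...,0]<28)&(h[...,1]>110)&(h[...,2]>60)
E
python3 - <<'E'
from h import *
big=[]
for n,px in(("side",dict(b=(214,288),s=(274,271),k=(334,263),p=(427,248))),("top",dict(b=(216,258),s=(276,250),k=(336,249),p=(432,253)))):
    c=camera(n)
    hsv=cv2.cvtColor(c["image"],cv2.COLOR_RGB2HSV)
    for a in px:
        u,v=px[a];print(n,a,[hsv[v,u+d].tolist() for d in(-30,-22,-16,-13,-11,-9,0,11)])
    print(blob(c,px["b"],24,brass)[:2],ray(c,blob(c,px["b"],24,brass)[0],.01))
    for a in "skp":
        u,v=px[a];big.append(cv2.resize(c["image"][v-36:v+36,u-36:u+36],(260,260),interpolation=cv2.INTER_NEAREST))
cv2.imwrite("pics/crop.png",np.vstack([np.hstack(big[:3]),np.hstack(big[3:])])[:,:,::-1])
E
```

```text
side b [[15, 57, 178], [15, 60, 174], [15, 59, 177], [15, 63, 166], [17, 221, 152], [18, 217, 155], [14, 62, 86], [17, 213, 73]]
side s [[16, 60, 180], [15, 60, 180], [15, 59, 164], [19, 49, 131], [18, 53, 136], [18, 53, 136], [13, 61, 88], [19, 52, 133]]
side k [[15, 60, 180], [15, 59, 181], [15, 60, 183], [14, 66, 50], [20, 45, 17], [20, 45, 17], [14, 59, 90], [15, 64, 16]]
side p [[14, 62, 86], [13, 46, 143], [13, 45, 146], [13, 45, 146], [12, 47, 146], [12, 47, 146], [15, 52, 59], [12, 45, 142]]
((215.17693693693693, 289.1517117117117), (203, 277, 25, 25)) [[0.55890243 0.1199297  0.01      ]]
top b [[22, 31, 150], [18, 30, 151], [18, 31, 149], [17, 30, 154], [19, 143, 136], [19, 151, 132], [18, 32, 95], [17, 130, 88]]
top s [[20, 33, 154], [17, 30, 154], [18, 31, 140], [25, 22, 125], [23, 24, 126], [23, 24, 127], [23, 32, 97], [27, 22, 128]]
top k [[17, 29, 158], [17, 29, 157], [18, 32, 157], [20, 38, 121], [30, 12, 43], [25, 32, 48], [15, 31, 98], [21, 42, 43]]
top p [[16, 33, 101], [16, 22, 126], [15, 19, 134], [15, 19, 134], [15, 19, 132], [18, 19, 131], [30, 23, 66], [12, 20, 130]]
((216.8727506426735, 258.627677806341), (206, 248, 23, 22)) [[0.55900197 0.1209446  0.01      ]]
```

View pics/crop.png

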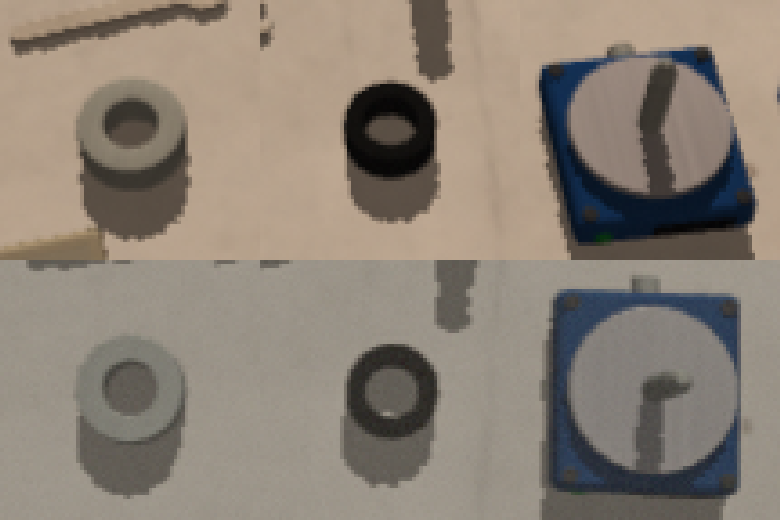

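The crops show each ring's outline and hole clearly. The pan disc is full, and the dark post leans up in the side view with its tip near (431,230).

Run:
```python
from h import *
for n,px,fs,fp in(("side",dict(s=(274,271),k=(334,263),p=(427,248)),lambda h:(h[...,1]<57)&(h[...,2]>112)&(h[...,2]<160),lambda h:(h[...,1]<56)&(h[...,2]>115)),
  ("top",dict(s=(276,250),k=(336,249),p=(432,253)),lambda h:(h[...,1]<29)&(h[...,2]>110)&(h[...,2]<140),lambda h:(h[...,1]<32)&(h[...,2]>108)&(h[...,2]<150))):
    c=camera(n)
    fk=lambda h:h[...,2]<(60 if n=="top" else 45)
    for a,r,f,z in(("s",22,fs,.024),("k",18,fk,.011),("p",27,fp,.04)):
        u,b,h=blob(c,px[a],r,f)
        P=ray(c,h.reshape(-1,2),z)[:,:2]
        (cx,cy),rad=cv2.minEnclosingCircle((P*1000).astype(np.float32))
        A=np.c_[2*P,np.ones(len(P))];s=np.linalg.lstsq(A,(P**2).sum(1),rcond=None)[0]
        print(n,a,b,ray(c,u,z)[0].round(4),"circ",round(cx),round(cy),round(rad,1),"fit",s[:2].round(4),np.sqrt(s[2]+s[0]**2+s[1]**2).round(4))
    print(proj(c,[[.56,-.296,.04],[.56,-.296,.1]]))
```

```text
side s (260, 258, 30, 25) [ 5.719e-01 -2.000e-04  2.400e-02] circ 573 0 29.0 fit [ 5.724e-01 -3.000e-04] 0.0283
side k (322, 251, 25, 26) [ 0.5706 -0.1201  0.011 ] circ 571 -121 29.9 fit [ 0.5707 -0.1211] 0.0282
side p (406, 229, 24, 37) [ 0.5626 -0.2874  0.04  ] circ 558 -302 43.0 fit [ 0.5575 -0.3031] 0.0424
[[422.71801096 246.19192652]
 [427.25189287 229.36075047]]
top s (262, 236, 30, 29) [5.726e-01 2.000e-04 2.400e-02] circ 574 0 29.6 fit [5.728e-01 1.000e-04] 0.0286
top k (325, 238, 25, 25) [ 0.5709 -0.1195  0.011 ] circ 571 -120 25.4 fit [ 0.571  -0.1194] 0.0246
top p (411, 231, 46, 45) [ 0.5582 -0.3037  0.04  ] circ 558 -304 44.5 fit [ 0.5584 -0.3036] 0.044
[[429.33024657 252.29916316]
 [437.21716719 249.42975663]]
```

Request:
{"fn": "send_rows", "kwargs": {
  "steps": [
    [[0,0,-0.8],[0,0,0.9],1],
    [[0,0,-0.8],[0,0,0.9],1],
    [[0,0,-0.8],[0,0,0.9],1],
    [[0,0,-0.5],[0,0,0],1],
    [[0.33,-0.55,0],[0,0,0],1],
    [[0.33,-0.55,0],[0,0,0],1],
    [[0.33,-0.55,0],[0,0,0],1],
    [[0.33,-0.55,0],[0,0,0],1],
    [[0.33,-0.55,0],[0,0,0],1],
    [[0.33,-0.55,0],[0,0,0],1],
    [[0.33,-0.55,0],[0,0,0],1],
    [[0.33,-0.55,0],[0,0,0],1],
    [[0.33,-0.55,0],[0,0,0],1],
    [[0.33,-0.55,0],[0,0,0],1],
    [[0.33,-0.55,0],[0,0,0],1],
    [[0.33,-0.55,0],[0,0,0],1],
    [[0,0,0],[0,0,0],1]
  ]
}}

```text
time: 1.72
tcp_pos: [0.3313, -0.436, 0.5207]
tool_rot: [[1.0, 0.009, 0.002], [0.009, -1.0, 0.003], [0.002, -0.003, -1.0]]
ft_force: [0.4, 0.3, 0.5]
opening: 0.0854
gripper_force: 0.0
```

Request:
{"fn": "send_rows", "kwargs": {
  "steps": [
    [[0.33,-0.6,0],[0,0,0],1],
    [[0.33,-0.6,0],[0,0,0],1],
    [[0.33,-0.6,0],[0,0,0],1],
    [[0.33,-0.6,0],[0,0,0],1],
    [[0.33,-0.6,0],[0,0,0],1],
    [[0.33,-0.6,0],[0,0,0],1],
    [[0.33,-0.6,0],[0,0,0],1],
    [[0.33,-0.6,0],[0,0,0],1],
    [[0.33,-0.6,0],[0,0,0],1],
    [[0.33,-0.6,0],[0,0,0],1],
    [[0.33,-0.6,0],[0,0,0],1],
    [[0.33,-0.6,0],[0,0,0],1],
    [[0.33,-0.6,0],[0,0,0],1],
    [[0.33,-0.6,0],[0,0,0],1],
    [[0.33,-0.6,0],[0,0,0],1],
    [[0.33,-0.6,0],[0,0,0],1],
    [[0.33,-0.6,0],[0,0,0],1],
    [[0.33,-0.6,0],[0,0,0],1],
    [[0,0,0],[0,0,0],1]
  ]
}}

```text
time: 3.3
tcp_pos: [0.5672, -0.0029, 0.521]
tool_rot: [[1.0, 0.009, 0.003], [0.009, -1.0, 0.004], [0.003, -0.004, -1.0]]
ft_force: [0.4, 0.0, -0.8]
opening: 0.0854
gripper_force: 0.0
```

Run:
```python
from h import *
s=arm.get_state();print(s["time"],s["q"].round(2) if hasattr(s["q"],"round") else s["q"],s["tcp_pos"])
c=camera("side");cv2.imwrite("pics/s1.png",c["image"][:,:,::-1])
```

```text
3.3 [ 0.12  0.28 -0.25  1.83  0.07  1.03 -1.72] [ 0.56724548 -0.00291722  0.52101185]
```

View pics/s1.png

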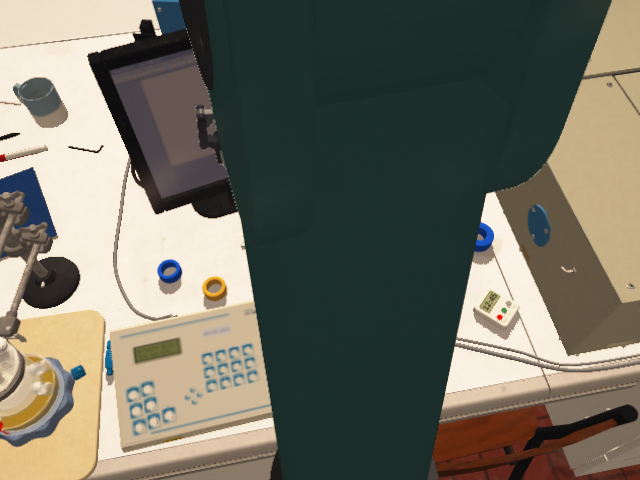

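The arm covers the steel ring here, but brass is still clear at (214,288). I'm descending above the steel ring.

Request:
{"fn": "send_rows", "kwargs": {
  "steps": [
    [[0.12,-0.06,0.8],[-0.05,-0.03,0.1],1],
    [[0,0,0.8],[0,0,0],1],
    [[0,0,0.8],[0,0,0],1],
    [[0,0,0.8],[0,0,0],1],
    [[0,0,0.8],[0,0,0],1],
    [[0,0,0.8],[0,0,0],1],
    [[0,0,0.8],[0,0,0],1],
    [[0,0,0.8],[0,0,0],1],
    [[0,0,0.8],[0,0,0],1],
    [[0,0,0],[0,0,0],1],
    [[0,0,0],[0,0,0],1]
  ]
}}

```text
time: 4.27
tcp_pos: [0.5686, -0.0088, 0.2316]
tool_rot: [[1.0, -0.01, -0.007], [-0.01, -1.0, -0.006], [-0.007, 0.006, -1.0]]
ft_force: [0.2, 0.7, -0.3]
opening: 0.0858
gripper_force: 0.0
```

Request:
{"fn": "send_rows", "kwargs": {
  "steps": [
    [[0,0,0],[0,0,0],1]
  ]
}}

```text
time: 4.35
tcp_pos: [0.57, -0.0083, 0.234]
tool_rot: [[1.0, -0.009, -0.001], [-0.009, -1.0, -0.005], [-0.001, 0.005, -1.0]]
ft_force: [-0.1, -0.3, -0.3]
opening: 0.0855
gripper_force: 0.0
```

Run:
```python
from h import *
c=camera("top");cv2.imwrite("pics/t1.png",c["image"][:,:,::-1])
```

```text
(no output)
```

View pics/t1.png

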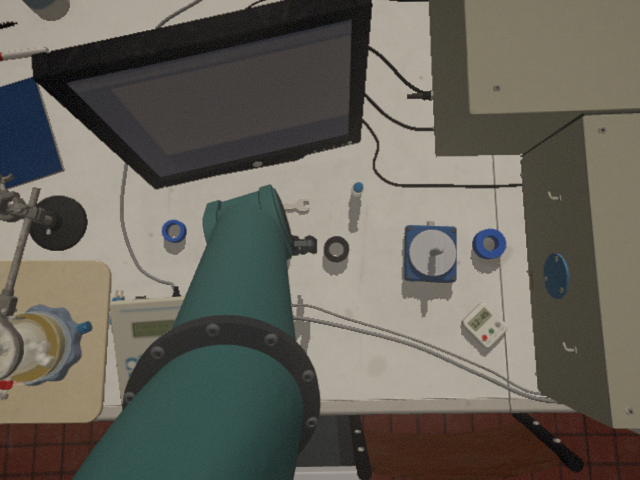

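Request:
{"fn": "send_rows", "kwargs": {
  "steps": [
    [[0.05,-0.2,0.2],[0.04,0.02,-0.05],1],
    [[0,0,0.4],[0,0,0],1],
    [[0,0,0.4],[0,0,0],1],
    [[0,0,0.3],[0,0,0],1],
    [[0,0,0],[0,0,0],1],
    [[0,0,0],[0,0,0],1],
    [[0,0,0],[0,0,0],1]
  ]
}}

```text
time: 4.98
tcp_pos: [0.5718, 0.0005, 0.1814]
tool_rot: [[1.0, -0.004, 0.001], [-0.004, -1.0, -0.001], [0.001, 0.001, -1.0]]
ft_force: [-0.2, -1.0, 0.4]
opening: 0.0855
gripper_force: 0.0
```

Request:
{"fn": "send_rows", "kwargs": {
  "steps": [
    [[0,0,0],[0,0,0],1]
  ]
}}

```text
time: 5.07
tcp_pos: [0.5718, 0.0004, 0.1816]
tool_rot: [[1.0, -0.004, 0.001], [-0.004, -1.0, -0.001], [0.001, 0.001, -1.0]]
ft_force: [0.6, 0.6, 0.4]
opening: 0.0851
gripper_force: 0.0
```

Request:
{"fn": "send_rows", "kwargs": {
  "steps": [
    [[0,0,0],[0,0,0],1]
  ]
}}

```text
time: 5.15
tcp_pos: [0.5717, 0.0003, 0.1815]
tool_rot: [[1.0, -0.004, 0.001], [-0.004, -1.0, -0.001], [0.001, 0.001, -1.0]]
ft_force: [-0.5, -0.6, -0.3]
opening: 0.085
gripper_force: 0.0
```

Request:
{"fn": "send_rows", "kwargs": {
  "steps": [
    [[0.02,0,0.15],[0,0,0],1],
    [[0,0,0.13],[0,0,0],1],
    [[0,0,0],[0,0,0],1],
    [[0,0,0],[0,0,0],0.4],
    [[0,0,0],[0,0,0],0.4],
    [[0,0,0],[0,0,0],0.4],
    [[0,0,0],[0,0,0],0.4],
    [[0,0,0],[0,0,0],0.4],
    [[0,0,0],[0,0,0],0.4],
    [[0,0,0],[0,0,0],0.4]
  ],
  "newtons": 60
}}

```text
time: 5.98
tcp_pos: [0.5721, 0.0005, 0.17]
tool_rot: [[1.0, -0.004, -0.001], [-0.004, -1.0, -0.001], [-0.001, 0.001, -1.0]]
ft_force: [-0.9, 1.0, 6.0]
opening: 0.0591
gripper_force: 63.8
```

Request:
{"fn": "send_rows", "kwargs": {
  "steps": [
    [[0,0,-0.3],[0,0,0],0.4],
    [[0,0,-0.6],[0,0,0],0.4],
    [[0,0,-0.8],[0,0,0],0.4],
    [[0,0,-0.8],[0,0,0],0.4],
    [[0,0,-0.8],[0,0,0],0.4],
    [[0,0,-0.3],[0,0,0],0.4],
    [[-0.03,0.5,0],[0,0,0],0.4],
    [[-0.03,0.5,0],[0,0,0],0.4],
    [[-0.03,0.5,0],[0,0,0],0.4],
    [[-0.03,0.5,0],[0,0,0],0.4],
    [[-0.03,0.5,0],[0,0,0],0.4],
    [[-0.03,0.5,0],[0,0,0],0.4],
    [[-0.03,0.5,0],[0,0,0],0.4],
    [[-0.03,0.5,0],[0,0,0],0.4],
    [[-0.03,0.5,0],[0,0,0],0.4],
    [[-0.03,0.5,0],[0,0,0],0.4],
    [[-0.03,0.5,0],[0,0,0],0.4],
    [[0,0.5,0],[0,0,0],0.4],
    [[0,0.5,0],[0,0,0],0.4],
    [[0,0.5,0],[0,0,0],0.4]
  ]
}}

```text
time: 7.65
tcp_pos: [0.5569, -0.2804, 0.3123]
tool_rot: [[1.0, -0.004, -0.004], [-0.004, -1.0, 0.0], [-0.004, -0.0, -1.0]]
ft_force: [0.1, -0.8, -2.5]
opening: 0.0586
gripper_force: 66.0
```

Request:
{"fn": "send_rows", "kwargs": {
  "steps": [
    [[0,0.5,0],[0,0,0],0.4],
    [[0,0,0],[0,0,0],0.4],
    [[0,0,0],[0,0,0],0.4],
    [[0,0,0],[0,0,0],0.4],
    [[0,0,0],[0,0,0],0.4],
    [[0,0,0],[0,0,0],0.4]
  ]
}}

```text
time: 8.15
tcp_pos: [0.558, -0.2979, 0.3134]
tool_rot: [[1.0, -0.002, -0.002], [-0.002, -1.0, 0.0], [-0.002, -0.0, -1.0]]
ft_force: [-0.3, 0.3, -3.1]
opening: 0.0589
gripper_force: 66.0
```

Run:
```python
from h import *
c=camera("side");d=camera("top");cv2.imwrite("pics/s2.png",np.hstack([cv2.resize(c["image"][150:330,330:510],(400,400)),cv2.resize(d["image"][160:340,340:520],(400,400))])[:,:,::-1])
s=arm.get_state();print(s["tcp_pos"],s["tool_rot"],s["opening"])
```

```text
[ 0.55803228 -0.29834627  0.31366145] [[ 9.99996596e-01 -2.38969340e-03 -1.04785222e-03]
 [-2.39004473e-03 -9.99997088e-01 -3.34156176e-04]
 [-1.04705064e-03  3.36659452e-04 -9.99999395e-01]] 0.05913959261236535
```

View pics/s2.png

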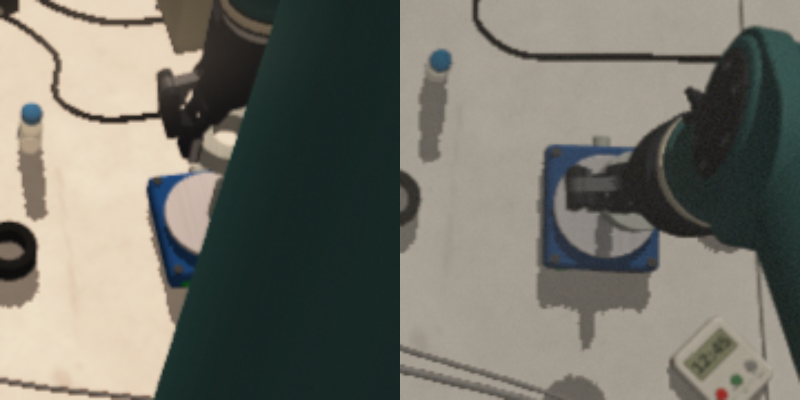

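The ring is held level above the pan and slightly left of the axis, so I shift 5 mm right and descend.

Request:
{"fn": "send_rows", "kwargs": {
  "steps": [
    [[0,0.13,0],[0,0,0],0.4],
    [[0,0,0],[0,0,0],0.4],
    [[0,0,0],[0,0,0],0.4],
    [[0,0,0],[0,0,0],0.4],
    [[0,0,0.2],[0,0,0],0.4],
    [[0,0,0.2],[0,0,0],0.4],
    [[0,0,0.2],[0,0,0],0.4],
    [[0,0,0.2],[0,0,0],0.4],
    [[0,0,0.2],[0,0,0],0.4],
    [[0,0,0.2],[0,0,0],0.4],
    [[0,0,0],[0,0,0],0.4],
    [[0,0,0],[0,0,0],0.4]
  ]
}}

```text
time: 9.25
tcp_pos: [0.5576, -0.3046, 0.2649]
tool_rot: [[1.0, -0.004, -0.002], [-0.004, -1.0, -0.0], [-0.002, 0.0, -1.0]]
ft_force: [0.5, -0.3, -3.9]
opening: 0.0587
gripper_force: 66.0
```

Request:
{"fn": "send_rows", "kwargs": {
  "steps": [
    [[0,0,0.2],[0,0,0],0.4],
    [[0,0,0.2],[0,0,0],0.4],
    [[0,0,0.2],[0,0,0],0.4],
    [[0,0,0.2],[0,0,0],0.4],
    [[0,0,0.2],[0,0,0],0.4],
    [[0,0,0.2],[0,0,0],0.4],
    [[0,0,0],[0,0,0],0.4],
    [[0,0,0],[0,0,0],0.4],
    [[0,0,0],[0,0,0],0.4],
    [[0,0,0],[0,0,0],0.4]
  ]
}}

```text
time: 10.08
tcp_pos: [0.558, -0.3049, 0.2182]
tool_rot: [[1.0, -0.004, 0.0], [-0.004, -1.0, -0.001], [0.0, 0.001, -1.0]]
ft_force: [0.5, -0.7, -4.0]
opening: 0.0589
gripper_force: 66.0
```

Request:
{"fn": "send_rows", "kwargs": {
  "steps": [
    [[0,-0.03,0.08],[0,0,0],0.4],
    [[0,0,0.07],[0,0,0],0.4],
    [[0,0,0.03],[0,0,0],0.4],
    [[0,0,0],[0,0,0],0.4],
    [[0,0,0],[0,0,0],0.4],
    [[0,0,0],[0,0,0],0.4]
  ]
}}

```text
time: 10.58
tcp_pos: [0.5577, -0.3036, 0.2106]
tool_rot: [[1.0, -0.004, -0.001], [-0.004, -1.0, -0.001], [-0.001, 0.001, -1.0]]
ft_force: [0.4, -0.7, -3.2]
opening: 0.0585
gripper_force: 66.1
```

Request:
{"fn": "send_rows", "kwargs": {
  "steps": [
    [[0,0,0.02],[0,0,0],0.4],
    [[0,0,0],[0,0,0],0.4],
    [[0,0,0],[0,0,0],1],
    [[0,0,0],[0,0,0],1],
    [[0,0,0],[0,0,0],1],
    [[0,0,0],[0,0,0],1],
    [[0,0,0],[0,0,0],1],
    [[0,0,0],[0,0,0],1]
  ]
}}

```text
time: 11.25
tcp_pos: [0.5578, -0.3036, 0.2099]
tool_rot: [[1.0, -0.004, -0.001], [-0.004, -1.0, -0.001], [-0.001, 0.001, -1.0]]
ft_force: [-0.7, 0.1, -0.5]
opening: 0.0856
gripper_force: 0.0
```

Request:
{"fn": "send_rows", "kwargs": {
  "steps": [
    [[0,0,-0.2],[0,0,0],1],
    [[0,0,-0.5],[0,0,0],1],
    [[0,0,-0.8],[0,0,0],1],
    [[0,0,-0.8],[0,0,0],1],
    [[0,0,-0.5],[0,0,0],1],
    [[0,-0.5,0],[0,0,0],1],
    [[0,-0.5,0],[0,0,0],1],
    [[0,-0.5,0],[0,0,0],1],
    [[0,-0.5,0],[0,0,0],1],
    [[0,-0.5,0],[0,0,0],1],
    [[0,-0.5,0],[0,0,0],1],
    [[0,-0.5,0],[0,0,0],1],
    [[0,-0.5,0],[0,0,0],1],
    [[0,-0.5,0],[0,0,0],1],
    [[0,-0.5,0],[0,0,0],1],
    [[0,-0.5,0],[0,0,0],1],
    [[0,-0.5,0],[0,0,0],1],
    [[0,-0.5,0],[0,0,0],1],
    [[0,-0.5,0],[0,0,0],1],
    [[0,-0.5,0],[0,0,0],1]
  ]
}}

```text
time: 12.92
tcp_pos: [0.559, -0.0025, 0.3221]
tool_rot: [[1.0, -0.004, -0.0], [-0.004, -1.0, -0.001], [-0.0, 0.001, -1.0]]
ft_force: [0.4, 0.6, -0.5]
opening: 0.0855
gripper_force: 0.0
```

Request:
{"fn": "send_rows", "kwargs": {
  "steps": [
    [[0,-0.5,0],[0,0,0],1],
    [[0,-0.5,0],[0,0,0],1],
    [[0,-0.5,0],[0,0,0],1],
    [[0,-0.5,0],[0,0,0],1],
    [[0,-0.5,0],[0,0,0],1],
    [[0,-0.5,0],[0,0,0],1],
    [[0,0,0],[0,0,0],1],
    [[0,0,0],[0,0,0],1],
    [[0,0,0],[0,0,0],1],
    [[0,0,0],[0,0,0],1]
  ]
}}

```text
time: 13.75
tcp_pos: [0.5596, 0.115, 0.3215]
tool_rot: [[1.0, -0.006, -0.001], [-0.006, -1.0, -0.002], [-0.001, 0.002, -1.0]]
ft_force: [-0.2, -0.2, 0.0]
opening: 0.0853
gripper_force: 0.0
```

Run:
```python
from h import *
c=camera("side");d=camera("top");cv2.imwrite("pics/s3.png",np.hstack([cv2.resize(c["image"][170:320,330:480],(400,400)),cv2.resize(d["image"][160:340,160:520],(400,200))] if 0 else [cv2.resize(c["image"][170:320,330:480],(400,400)),cv2.resize(d["image"][180:330,360:510],(400,400))])[:,:,::-1])
s=arm.get_state();print(s["tcp_pos"],s["tool_rot"],s["opening"],s["time"])
```

```text
[0.55961512 0.11499659 0.32136989] [[ 0.99997867 -0.00643644 -0.00111392]
 [-0.00643834 -0.99997781 -0.00170962]
 [-0.00110289  0.00171676 -0.99999792]] 0.0854232523387566 13.85
```

View pics/s3.png

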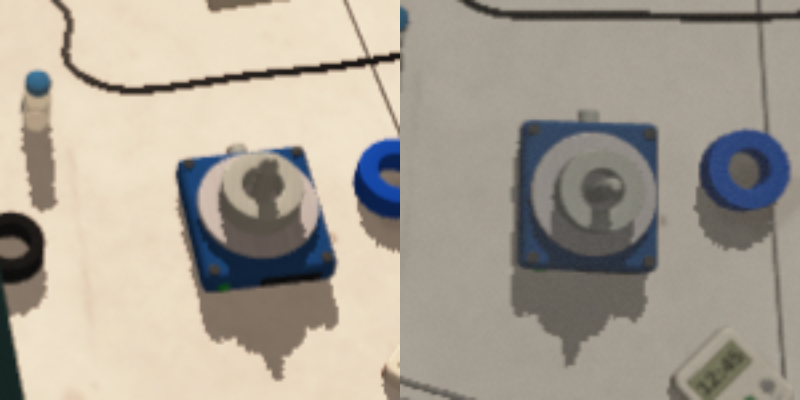

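The steel ring lies flat on the pan with the post through its hole (side about (430,240), top about (436,250)). I check the clearance to the keypad box before going down for brass.

Run:
```python
from h import *
c=camera("side");d=camera("top")
for z in(0,.03,.05,.07,.09):print(z,ray(c,[[180,316],[262,300]],z).round(3).tolist(),ray(d,[[180,297],[267,291]],z).round(3).tolist())
```

```text
0 [[0.519, 0.192, 0.0], [0.523, 0.033, 0.0]] [[0.485, 0.197, 0.0], [0.492, 0.023, 0.0]]
0.03 [[0.504, 0.186, 0.03], [0.508, 0.032, 0.03]] [[0.485, 0.187, 0.03], [0.492, 0.019, 0.03]]
0.05 [[0.494, 0.182, 0.05], [0.498, 0.031, 0.05]] [[0.485, 0.18, 0.05], [0.492, 0.016, 0.05]]
0.07 [[0.484, 0.178, 0.07], [0.487, 0.031, 0.07]] [[0.485, 0.174, 0.07], [0.492, 0.013, 0.07]]
0.09 [[0.473, 0.174, 0.09], [0.477, 0.03, 0.09]] [[0.485, 0.167, 0.09], [0.492, 0.011, 0.09]]
```

Request:
{"fn": "send_rows", "kwargs": {
  "steps": [
    [[0,-0.14,0.6],[0,0,0],1],
    [[0,0,0.7],[0,0,0],1],
    [[0,0,0.7],[0,0,0],1],
    [[0,0,0.7],[0,0,0],1],
    [[0,0,0.5],[0,0,0],1],
    [[0,0,0],[0,0,0],1],
    [[0,0,0],[0,0,0],1],
    [[0,0,0],[0,0,0],1],
    [[0,0,0],[0,0,0],1],
    [[0,0,0],[0,0,0],1]
  ]
}}

```text
time: 14.78
tcp_pos: [0.5602, 0.122, 0.1949]
tool_rot: [[1.0, -0.004, 0.002], [-0.004, -1.0, -0.0], [0.002, 0.0, -1.0]]
ft_force: [-0.7, -0.1, -0.4]
opening: 0.0853
gripper_force: 0.0
```

Next I go down to about 0.171 and close.

Request:
{"fn": "send_rows", "kwargs": {
  "steps": [
    [[-0.03,0.03,0.2],[0,0,0],1],
    [[0,0,0.2],[0,0,0],1],
    [[0,0,0.17],[0,0,0],1],
    [[0,0,0],[0,0,0],1],
    [[0,0,0],[0,0,0],1],
    [[0,0,0],[0,0,0],0.3],
    [[0,0,0],[0,0,0],0.3],
    [[0,0,0],[0,0,0],0.3],
    [[0,0,0],[0,0,0],0.3],
    [[0,0,0],[0,0,0],0.3],
    [[0,0,0],[0,0,0],0.3],
    [[0,0,0],[0,0,0],0.3],
    [[0,0,0],[0,0,0],0.3]
  ],
  "newtons": 40
}}

```text
time: 15.87
tcp_pos: [0.5585, 0.1213, 0.1715]
tool_rot: [[1.0, -0.004, 0.0], [-0.004, -1.0, -0.0], [0.0, 0.0, -1.0]]
ft_force: [-1.3, 0.4, 4.8]
opening: 0.0445
gripper_force: 44.2
```

Request:
{"fn": "send_rows", "kwargs": {
  "steps": [
    [[0,0,-0.3],[0,0,0],0.3],
    [[0,0,-0.6],[0,0,0],0.3],
    [[0,0,-0.8],[0,0,0],0.3],
    [[0,0,-0.8],[0,0,0],0.3],
    [[0,0,-0.8],[0,0,0],0.3],
    [[0,0,-0.3],[0,0,0],0.3],
    [[0,0.5,0],[0,0,0],0.3],
    [[0,0.5,0],[0,0,0],0.3],
    [[0,0.5,0],[0,0,0],0.3],
    [[0,0.5,0],[0,0,0],0.3],
    [[0,0.5,0],[0,0,0],0.3],
    [[0,0.5,0],[0,0,0],0.3],
    [[0,0.5,0],[0,0,0],0.3],
    [[0,0.5,0],[0,0,0],0.3],
    [[0,0.5,0],[0,0,0],0.3],
    [[0,0.5,0],[0,0,0],0.3]
  ]
}}

```text
time: 17.2
tcp_pos: [0.5569, -0.0802, 0.3145]
tool_rot: [[1.0, -0.004, -0.002], [-0.004, -1.0, -0.001], [-0.002, 0.001, -1.0]]
ft_force: [-0.4, 0.6, -1.4]
opening: 0.0448
gripper_force: 41.3
```

Request:
{"fn": "send_rows", "kwargs": {
  "steps": [
    [[0,0.5,0],[0,0,0],0.3],
    [[0,0.5,0],[0,0,0],0.3],
    [[0,0.5,0],[0,0,0],0.3],
    [[0,0.5,0],[0,0,0],0.3],
    [[0,0.5,0],[0,0,0],0.3],
    [[0,0.5,0],[0,0,0],0.3],
    [[0,0.5,0],[0,0,0],0.3],
    [[0,0.5,0],[0,0,0],0.3],
    [[0,0.5,0],[0,0,0],0.3],
    [[0,0.5,0],[0,0,0],0.3],
    [[0,0.4,0],[0,0,0],0.3],
    [[0,0,0],[0,0,0],0.3],
    [[0,0,0],[0,0,0],0.3],
    [[0,0,0],[0,0,0],0.3],
    [[0,0,0],[0,0,0],0.3],
    [[0,0,0],[0,0,0],0.3]
  ]
}}

```text
time: 18.53
tcp_pos: [0.557, -0.2934, 0.3149]
tool_rot: [[1.0, -0.002, -0.001], [-0.002, -1.0, 0.0], [-0.001, -0.0, -1.0]]
ft_force: [0.6, 0.2, -2.3]
opening: 0.0448
gripper_force: 41.3
```

Request:
{"fn": "send_rows", "kwargs": {
  "steps": [
    [[0.03,0.25,0],[0,0,0],0.3],
    [[0,0,0],[0,0,0],0.3],
    [[0,0,0],[0,0,0],0.3],
    [[0,0,0],[0,0,0],0.3],
    [[0,0,0.2],[0,0,0],0.3],
    [[0,0,0.2],[0,0,0],0.3],
    [[0,0,0.2],[0,0,0],0.3],
    [[0,0,0.2],[0,0,0],0.3],
    [[0,0,0.2],[0,0,0],0.3],
    [[0,0,0],[0,0,0],0.3],
    [[0,0,0],[0,0,0],0.3],
    [[0,0,0],[0,0,0],0.3]
  ]
}}

```text
time: 19.53
tcp_pos: [0.5579, -0.3051, 0.2749]
tool_rot: [[1.0, -0.004, -0.001], [-0.004, -1.0, -0.001], [-0.001, 0.001, -1.0]]
ft_force: [-0.7, -0.2, -1.5]
opening: 0.0447
gripper_force: 41.3
```

Request:
{"fn": "send_rows", "kwargs": {
  "steps": [
    [[0,0,0.2],[0,0,0],0.3],
    [[0,0,0.2],[0,0,0],0.3],
    [[0,0,0.2],[0,0,0],0.3],
    [[0,0,0.15],[0,0,0],0.3],
    [[0,0,0],[0,0,0],0.3],
    [[0,0,0],[0,0,0],0.3],
    [[0,0,0],[0,0,0],0.3],
    [[0,0,0],[0,0,0],0.3]
  ]
}}

```text
time: 20.2
tcp_pos: [0.558, -0.3052, 0.2453]
tool_rot: [[1.0, -0.004, -0.0], [-0.004, -1.0, -0.001], [-0.0, 0.001, -1.0]]
ft_force: [0.0, 0.3, -1.3]
opening: 0.0445
gripper_force: 41.3
```

Request:
{"fn": "send_rows", "kwargs": {
  "steps": [
    [[0,-0.04,0.1],[0,0,0],0.3],
    [[0,0,0.08],[0,0,0],0.3],
    [[0,0,0.05],[0,0,0],0.3],
    [[0,0,0],[0,0,0],0.3],
    [[0,0,0],[0,0,0],0.3],
    [[0,0,0],[0,0,0],0.3],
    [[0,0,0],[0,0,0],0.3]
  ]
}}

```text
time: 20.78
tcp_pos: [0.5577, -0.3036, 0.2356]
tool_rot: [[1.0, -0.004, -0.001], [-0.004, -1.0, -0.001], [-0.001, 0.001, -1.0]]
ft_force: [0.3, -0.2, -1.5]
opening: 0.0444
gripper_force: 41.3
```

Release, rise, then move aside to look.

Request:
{"fn": "send_rows", "kwargs": {
  "steps": [
    [[0,0,0],[0,0,0],1],
    [[0,0,0],[0,0,0],1],
    [[0,0,0],[0,0,0],1],
    [[0,0,0],[0,0,0],1],
    [[0,0,0],[0,0,0],1],
    [[0,0,0],[0,0,0],1],
    [[0,0,0],[0,0,0],1],
    [[0,0,-0.2],[0,0,0],1],
    [[0,0,-0.4],[0,0,0],1],
    [[0,0,-0.6],[0,0,0],1],
    [[0,0,-0.6],[0,0,0],1],
    [[0,0,-0.5],[0,0,0],1],
    [[0,-0.5,0],[0,0,0],1],
    [[0,-0.5,0],[0,0,0],1],
    [[0,-0.5,0],[0,0,0],1],
    [[0,-0.5,0],[0,0,0],1],
    [[0,-0.5,0],[0,0,0],1],
    [[0,-0.5,0],[0,0,0],1],
    [[0,-0.5,0],[0,0,0],1],
    [[0,-0.5,0],[0,0,0],1]
  ]
}}

```text
time: 22.45
tcp_pos: [0.5584, -0.1425, 0.3283]
tool_rot: [[1.0, -0.004, -0.0], [-0.004, -1.0, -0.001], [-0.0, 0.001, -1.0]]
ft_force: [-0.2, 0.1, 0.2]
opening: 0.0854
gripper_force: 0.0
```

Request:
{"fn": "send_rows", "kwargs": {
  "steps": [
    [[0,-0.5,0],[0,0,0],1],
    [[0,-0.5,0],[0,0,0],1],
    [[0,-0.5,0],[0,0,0],1],
    [[0,-0.5,0],[0,0,0],1],
    [[0,-0.5,0],[0,0,0],1],
    [[0,-0.5,0],[0,0,0],1],
    [[0,-0.5,0],[0,0,0],1],
    [[0,-0.5,0],[0,0,0],1],
    [[0,-0.5,0],[0,0,0],1],
    [[0,-0.5,0],[0,0,0],1],
    [[0,0,0],[0,0,0],1],
    [[0,0,0],[0,0,0],1],
    [[0,0,0],[0,0,0],1],
    [[0,0,0],[0,0,0],1]
  ]
}}

```text
time: 23.62
tcp_pos: [0.5593, 0.055, 0.3275]
tool_rot: [[1.0, -0.006, -0.001], [-0.006, -1.0, -0.002], [-0.001, 0.002, -1.0]]
ft_force: [-0.6, -0.2, 0.2]
opening: 0.0851
gripper_force: 0.0
```

Run:
```python
from h import *
c=camera("side");d=camera("top");cv2.imwrite("pics/s4.png",np.hstack([cv2.resize(c["image"][170:320,330:480],(400,400)),cv2.resize(d["image"][180:330,360:510],(400,400))])[:,:,::-1])
for cc,uv in((c,(430,238)),(d,(436,250))):
    u,b,h=blob(cc,uv,24,brass);print(u,b,ray(cc,u,.074))
s=arm.get_state();print(s["tcp_pos"],s["opening"],s["time"])
```

```text
(429.9864527629233, 237.15258467023173) (418, 225, 25, 25) [[ 0.55759172 -0.30474856  0.074     ]]
(438.40178253119427, 251.47700534759358) (426, 240, 26, 24) [[ 0.55842092 -0.30461485  0.074     ]]
[0.55935805 0.05505019 0.32745261] 0.08543057469568537 23.7167
```

View pics/s4.png

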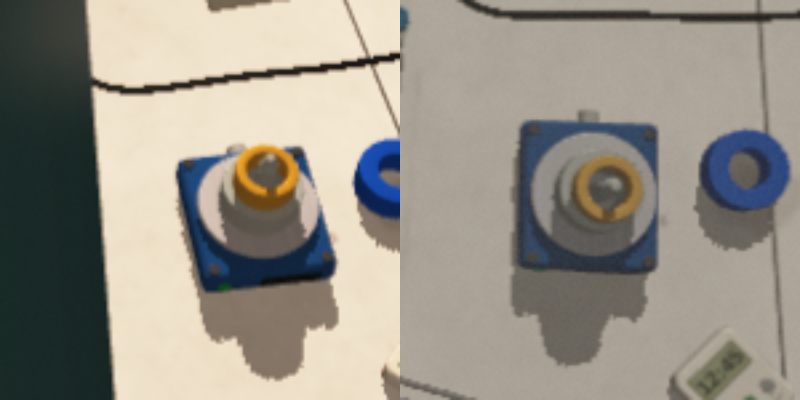

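Brass is round the post and flat on the steel ring (side (430,237), top (438,251)), centred within about 1 mm. The gripper is clear, so I hand the job in.

```bash
python3 -c "
from station import arm
print(arm.hand_in())"
```

```text
the job is handed in; nothing more can be done
None
```

The steel ring is flat on the pan and the brass ring flat on top of it, both round the post and released; the gripper never went near the black ring, and I handed the job in at about 24 s (no verdict was returned).

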